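Clamp the whetstone in its ratchet holder

TASK

Lay the whetstone flat on the rails of the stone holder, lengthwise between the two jaws, and let go of it. Then squeeze the holder's trigger again and again until the sliding jaw has closed up and holds the stone firmly against the fixed jaw, but no harder than that, because the stone is brittle. Move the jaw by the trigger only, let the trigger spring back at the end, and leave the other things on the counter where they are.

Things in the scene. Friction and masses are not known exactly. Their poses are not given: they have to be found in the camera images.
- holder: Whetstone holder: one-hand ratchet bar clamp fixed on a white board (90 x 350 x 12 mm, long side along y). Origin: centre of the board's underside, on the counter; z up, y along the steel bar from the handle end (-y) to the sliding jaw (+y). Black head at the -y end (52 mm wide, y -160 to -68 mm, 90 mm high); on it stand two blades to squeeze together, the fixed grip and before it the trigger.
- rails (a point): Point mid-way between the two upright steel rails on the board that carry the stone, level with their upper edges, 50 mm above the holder's underside (holder frame 0, 0, 50 mm). The rails measure 40 mm over both (x -20 to 20 mm) and run from y -60 to 70 mm of the holder.
- fixed_face (a point): Centre of the fixed jaw's rubber face on the head (holder frame 0, -60, 65 mm); the face is 46 mm wide, 45 to 85 mm high, and looks to +y of the holder.
- jaw_face (a point): Centre of the sliding jaw's rubber face, 65 mm above the holder's underside, looking to -y of the holder; moves with the jaw.
- jaw_block: Sliding jaw: black block, 46 mm wide, 24 mm thick, 85 mm high, on the bar, with a springy rubber pad (46 x 40 x 8 mm, gives up to 8 mm, 8 N per mm) on its -y side. Its origin is not on the block: at jaw 0 it is the holder's origin and moves with the jaw; from it the block is at y 141 to 165 mm, the relaxed pad's face at y 125 mm.
- jaw_pad: The rubber pad of the sliding jaw; the force between it and the stone is the grip. Its origin is, while relaxed, that of jaw_block.
- jaw (a joint): Travel of the sliding jaw towards the fixed jaw, m. 0 = fully open, 185 mm between the faces; 0.050 = limit. The faces are 185 mm minus this apart; the pad begins to press a 150 mm stone at 0.035. 16 N of drag keep the jaw where it is left, so it keeps up to about 15 N of grip when the trigger is let go.
- trigger (a joint): Squeeze, rad: 0 at rest, 0.225 full. Hinge 60 mm high; upper end swings to -y and springs back. A full squeeze (18 mm at the cross-bar) draws the jaw 6 to 7 mm; on the way back the jaw stays. Pushing at the cross-bar takes about 9 N while the jaw runs free, then goes stiff: 13 N give a grip of 11 N, 17 N of 21 N. Firm enough is 12 to 25 N; over 32 N (22 N at the trigger) the stone cracks.
- fixed_grip (a point): Centre of the rear (-y) face of the black fixed grip at 140 mm height (holder frame 0, -158, 140 mm). The grip is an upright blade, 28 mm wide in x, 14 mm thick, y -158 to -144 mm, top 168 mm high.
- trigger_front (a point): Foremost (+y) point of the steel trigger, at rest at 0, -104, 140 mm of the holder; moves with it. The trigger is a blade, 24 mm wide, 10 thick, y -122 to -112 mm at rest, top 152 mm high, with a round cross-bar (18 mm thick, 30 mm wide in x) at 140 mm height, where it is squeezed. Outer faces of grip and cross-bar: 54 mm apart at rest, 36 mm fully squeezed (its front then at y = -122 mm).
- stone_center (a point): Centre of the whetstone, a flat brick of two bonded layers (grey below, reddish-brown above), 50 (x) x 150 (y) x 25 mm (z), about 0.42 kg; its axes are the stone's. It lies flat on the counter at the start, left of the holder.
- sauce_center (a point): Brown sauce bottle, 60 mm across, 180 mm high, upright, loose; point half-way up. To be left alone.
- shaker_center (a point): Metal seasoning jar, 68 mm across, 110 mm high, upright, loose; point half-way up. To be left alone.
- bowl_center (a point): Steel bowl, 120 mm across, 50 mm high, loose; point half-way up. To be left alone.
Not all that is in view belongs to the job. Of the things like the part that bears stone_center, leave any that is black or blue; of the rest the larger one is meant.

How it is judged:
On the way, in this order (a step that is already met when the one before it is completed fails the run):
1. the stone lies on the rails between the open jaws, let go (x of stone_center in the frame of holder between -0.01 and 0.01 m and z of stone_center in the frame of holder between 0.0585 and 0.066 m and angle between the z axis of stone and the z axis of holder, either way round below 0.06 rad and y of stone_center in the frame of holder between 0.008 and 0.052 m and contact force between each of the fingers, the arm and stone below 0.2 N and contact force between jaw_pad and stone below 2 N), for 0.2 s.
2. the sliding jaw presses the stone against the fixed jaw (x of stone_center in the frame of holder between -0.01 and 0.01 m and y of stone_center in the frame of holder between 0.01 and 0.021 m and z of stone_center in the frame of holder between 0.0585 and 0.066 m and angle between the z axis of stone and the z axis of holder, either way round below 0.06 rad and angle between the y axis of stone and the y axis of holder, either way round below 0.1 rad and contact force between jaw_pad and stone above 10 N), for 0.2 s.
At the end, for the whole second after the job is handed in: The stone lies flat on the rails (within 4 mm in height, 10 mm sideways, 0.1 rad), its end at the fixed jaw (within 6 mm), gripped by the sliding jaw with more than 9 N; the trigger is sprung back (under 0.04 rad) and everything is at rest (x of stone_center in the frame of holder between -0.01 and 0.01 m and y of stone_center in the frame of holder between 0.01 and 0.021 m and z of stone_center in the frame of holder between 0.0585 and 0.066 m and angle between the z axis of stone and the z axis of holder, either way round below 0.06 rad and angle between the y axis of stone and the y axis of holder, either way round below 0.1 rad and contact force between jaw_pad and stone above 9 N and value of joint trigger below 0.04 rad and linear speed of stone below 0.01 m/s); the robot touches nothing.
It fails at once if the stone is clamped so hard that it cracks (grip over 32 N) (contact force between jaw_pad and stone above 32 N).
It fails at once if the stone is dropped or slammed onto the rails (over 0.5 m/s just above them) (z of stone_center in the frame of holder below 0.08 m and horizontal distance between stone_center and rails below 0.06 m and linear speed of stone above 0.5 m/s).
It fails at once if the sliding jaw is pushed by hand instead of by the trigger (over 8 N) (contact force between any of the fingers, the arm and jaw_block above 8 N).
It fails at once if the bottle, the jar or the bowl is disturbed (moved over 20 mm) (distance of any of sauce_center, shaker_center, bowl_center from where it was at the start of the episode above 0.02 m).
It also fails if it takes over 72 s, if anything falls off the work surface, if the arm or the gripper's body presses on something with over 40 N, if the wrist force passes 120 N, or if a joint passes its speed limit or range.

ROBOT

A 6-joint arm with a two-finger parallel gripper is mounted at the origin on the work surface. World frame = base frame: x ahead of the robot, y to its left, z up, the work surface at z = 0. Lengths are in m, angles in rad, forces in N, time in s.
With the tool pointing down it reaches from about 0.25 to 0.85 m from the base axis. Payload 12.5 kg.
Tool frame: the origin (TCP) lies at the very end of the fingers, on their centre line; the grasp point (between the pads) lies hold_point_z behind it (hold_point_z is the distance from the TCP to the grasp point, in m); z points along the fingers, y is the line along which they close (so a half turn about z gives the same grasp; the last joint's range is limited). The gripper opens to 93 mm and grips with 3 to 60 N. Pads are 15 mm wide; open, the fingers measure 128 mm over their backs; the gripper's body (75 mm by 188 mm) begins 65 mm behind the grasp point.
Start: joints at [-1.198, 0.351, 1.652, -0, 1.139, -0.085], TCP at [0.243, -0.493, 0.219] pointing down, gripper open.
Joint ranges: [-2.75, 2.75], [-0.79, 2.1], [0.01, 2.65], [-1.57, 4.71], [0.07, 3.14], [-2.87, 2.87]. Speed limits (rad/s): [2.22, 2.22, 2.79, 3.14, 3.14, 3.14].

INTERFACE

Orientations are given as a unit quaternion [w, x, y, z].
In Python, from cell import * gives the robot as it stands.
- The arm moves only by the tool move_arm, never from a script. Its argument "steps" is text: rows parted by semicolons, each of 5 numbers parted by spaces: the shift along the tool's x, y, z in units of 30 mm (1.0 is 30 mm), then the turn about the tool's z in units of 5 degrees (1.0 is 5 degrees), then the finger opening in mm, from 0 to 93. A call has 1 to 12 rows; each row shifts and turns the commanded pose from where the row before left it, along the tool's axes as they then stand; what a row does not reach is not made up. A row lasts 1/10 s, in which the tool goes at most 50 mm and 8.59 degrees, less where a joint would pass 70% of its speed; a pose out of reach is approached as far as the arm can. A call is refused whole if a number of a shift passes 1 or a number of a turn 1, either way. A call with a gripper value outside its range is refused whole. The fingers move at their own pace and stop on an object; the grip force is fixed at half the most. Time passes only in rows, so rows that do not move let the fingers close. It gives the time, the measured TCP pose, the force, the opening and the grip force at its end, in the units of the state.
- observe(): the state, without advancing time (a new reading comes with each control period).
- capture(name): name is "scene" or "side" or "wrist"; returns the picture (400x640x3 uint8, red, green, blue); there is no depth.
- camera_model(name): a dict with "mtx" (3x3 intrinsics, pixels), "R" (3x3) and "t" (3): a world point X has camera coordinates R X + t; the wrist camera has in their place "tool_from_camera" (4x4, takes a point from camera to tool coordinates, whose origin is the TCP and whose axes are the flange's). Camera axes: x right, y down, z forward; pixel columns grow to the right and rows downward; lengths in m; the calibration is good to about 2 mm. The wrist camera is an equidistant fisheye: a pixel r from the principal point sees the ray r / f radians off the axis. A picture is of the moment at which its call begins: read the wrist's pose just before it. camera_model takes no time and is no camera call.
- hand_in(): hands the job in; it is judged then, once.
The state is a dict: "time_s": time; "joint_positions": joint angles; "qd": joint speeds; "tau": joint torques, N m; "eef_pos": TCP position; "tool_rot": TCP orientation; "force": force on the tool from outside, world axes, zero at the start; "wrist_torque": the same for the moment, N m; "grip_width": finger opening in m; "grasp_force": force on a finger pad.
Only numpy, scipy, OpenCV 4.12 (cv2) and the standard library are available. Lean on these libraries where they do the work, as an engineer would, in place of code of your own. Each camera call takes 0.05 s, during which the arm holds its last target. There are 200 camera calls.

## Working session

There is one attempt and no reset: what is moved stays moved. The work goes in short steps, Python scripts to look and compute and a tool call to move; the robot and the scene stay as the last step left them, time stands still between calls to the robot, and variables do not carry over. Pictures are saved under pics/ and viewed, at most 10 in all, crops included, and the job is handed in when it is done.

Besides the shell and the picture viewer there is one more tool, called after "Emit:" as name(argument=value, ...), one argument or row to a line, values as JSON. move_arm: Moves the arm, as the interface text tells. Its arguments: {"type":"object","properties":{"steps":{"type":"string"}},"required":["steps"]}

```bash
mkdir -p pics; python3 - <<'E'
from cell import *
import cv2,numpy as np
s=observe();print(s)
for n in("scene","side","wrist"):
    im=capture(n);cv2.imwrite(f"pics/{n}0.png",im[:,:,::-1])
    m=camera_model(n);print(n,{k:np.round(v,4).tolist() if not isinstance(v,str) else v for k,v in m.items()})
a=cv2.imread("pics/scene0.png");b=cv2.imread("pics/side0.png")
E
```

```text
{'time_s': 0.0, 'joint_positions': array([-1.19759867e+00,  3.51225768e-01,  1.65243792e+00, -2.89281826e-05,
        1.13911219e+00, -8.45963917e-02]), 'qd': array([ 0.00043238, -0.00010202, -0.00079567, -0.00024917,  0.00197675,
       -0.00066089]), 'tau': array([-2.98861560e-04, -4.97324646e+01, -2.85252357e+01,  6.98922970e-02,
        2.57300836e-02, -1.13704330e-04]), 'eef_pos': array([ 0.24297166, -0.49302481,  0.21810191]), 'tool_rot': array([-5.83572885e-04,  9.73915711e-01,  2.26909315e-01, -9.80708796e-05]), 'force': array([ 0.07571292,  0.31165107, -0.55214935]), 'wrist_torque': array([ 0.012637  , -0.05908526,  0.00840373]), 'grasp_force': 0.0, 'grip_width': 0.09314726143640449}
scene {'mtx': [[505.034, 0.0, 313.7951], [0.0, 505.034, 211.7117], [0.0, 0.0, 1.0]], 'R': [[0.1999, 0.9796, -0.0187], [0.6532, -0.1475, -0.7427], [-0.7303, 0.1363, -0.6694]], 't': [-0.2076, -0.2455, 1.7951]}
side {'mtx': [[423.2399, 0.0, 320.7785], [0.0, 423.2399, 198.9506], [0.0, 0.0, 1.0]], 'R': [[-0.7668, -0.6419, -0.0027], [-0.377, 0.4538, -0.8075], [0.5195, -0.6182, -0.5899]], 't': [0.4819, 0.2446, 1.0735]}
wrist {'mtx': [[309.7069, 0.0, 320.9363], [0.0, 309.7069, 196.278], [0.0, 0.0, 1.0]], 'tool_from_camera': [[0.0008, -0.9688, -0.2479, 0.0693], [1.0, 0.0008, 0.0002, -0.0], [0.0, -0.2479, 0.9688, -0.1662], [0.0, 0.0, 0.0, 1.0]]}
```

View pics/scene0.png

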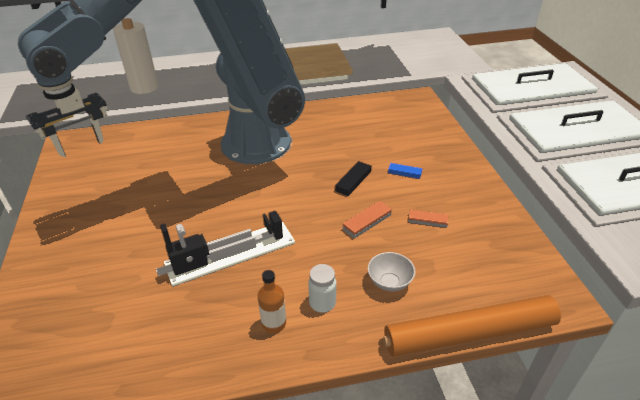

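View pics/side0.png

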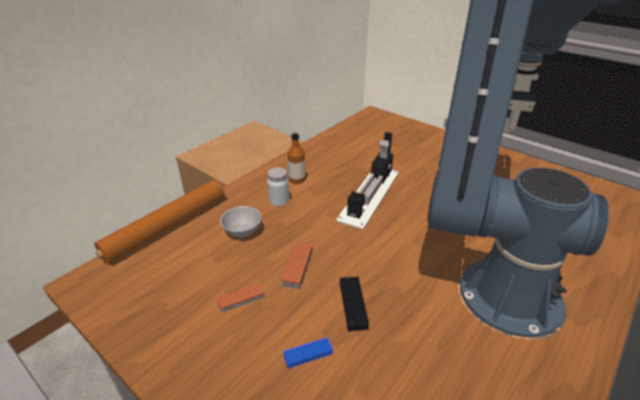

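Candidates in the scene view: black brick (353,178), blue (405,171), small red-brown (427,219) and large red-brown (367,219). The description picks the last one. I'll check it in a crop and measure the stone top and the board by plane projection.

```bash
cat > h.py <<'E'
from cell import *
import cv2,numpy as np
from scipy.spatial.transform import Rotation as Rn
def plane(n,uv,z):
    m=camera_model(n);K,R,t=map(np.array,(m["mtx"],m["R"],m["t"]))
    uv=np.atleast_2d(uv).astype(float);d=np.c_[uv,np.ones(len(uv))]@np.linalg.inv(K).T@R
    c=-R.T@t;return c+d*((z-c[2])/d[:,2])[:,None]
def proj(n,X):
    m=camera_model(n);K,R,t=map(np.array,(m["mtx"],m["R"],m["t"]))
    p=(np.atleast_2d(X)@R.T+t)@K.T;return p[:,:2]/p[:,2:]
def tool():
    s=observe();q=s["tool_rot"];return s["eef_pos"],Rn.from_quat([q[1],q[2],q[3],q[0]]).as_matrix()
def wproj(X,p,R):
    m=camera_model("wrist");T=np.array(m["tool_from_camera"]);K=np.array(m["mtx"])
    x=(np.atleast_2d(X)-p)@R; x=(x-T[:3,3])@T[:3,:3]
    r=np.hypot(x[:,0],x[:,1]);th=np.arctan2(r,x[:,2]);return K[:2,2]+x[:,:2]/r[:,None]*(K[0,0]*th)[:,None]
def wray(uv,p,R,z):
    m=camera_model("wrist");T=np.array(m["tool_from_camera"]);K=np.array(m["mtx"])
    d=np.atleast_2d(uv).astype(float)-K[:2,2];r=np.hypot(*d.T);th=r/K[0,0]
    v=np.c_[d/r[:,None]*np.sin(th)[:,None],np.cos(th)]@T[:3,:3].T@R.T
    c=p+R@T[:3,3];return c+v*((z-c[2])/v[:,2])[:,None]
E
python3 - <<'E'
from h import *
def rect(n,mask,z):
    k,l,st,_=cv2.connectedComponentsWithStats(mask.astype(np.uint8));i=1+np.argmax(st[1:,4])
    v,u=np.where(l==i);P=plane(n,np.c_[u,v],z)[:,:2]
    r=cv2.minAreaRect((P*1000).astype(np.float32));print(n,st[i],r,cv2.boxPoints(r).round().tolist())
for n,(sx,sy),(hx,hy) in(("scene",((335,395),(198,240)),((150,300),(215,290))),("side",((278,318),(235,292)),((330,405),(160,232)))):
    im=cv2.imread(f"pics/{n}0.png");M=np.zeros(im.shape[:2],bool);M[sy[0]:sy[1],sx[0]:sx[1]]=1
    h=cv2.cvtColor(im,cv2.COLOR_BGR2HSV).astype(int);b,g,r=[im[:,:,i].astype(int) for i in range(3)]
    print(n,im[219,367] if n=="scene" else im[262,298], im[250,330])
    red=(r>110)&(b*2.0>g)&(r>g*1.7)&(b>0.35*r)&M; rect(n,red,.025)
    M[:]=0;M[hy[0]:hy[1],hx[0]:hx[1]]=1
    rect(n,(h[:,:,1]<40)&(h[:,:,2]>190)&M,.012)
a=cv2.imread("pics/scene0.png")[150:290,150:450];b=cv2.imread("pics/side0.png")[125:300,220:420]
a=cv2.resize(a,None,fx=2.6,fy=2.6,interpolation=2);cv2.imwrite("pics/c1.png",a)
E
```

```text
scene [ 82 124 217] [ 76 130 199]
scene [343 201  48  33 642] ((486.65936279296875, 271.42169189453125), (53.75790786743164, 151.90086364746094), 27.979230880737305) [[427.0, 326.0], [499.0, 192.0], [546.0, 217.0], [475.0, 351.0]]
scene [170 222 124  63 978] ((555.79541015625, -115.2685546875), (84.6735610961914, 356.07305908203125), 25.285446166992188) [[441.0, 28.0], [594.0, -294.0], [670.0, -258.0], [518.0, 64.0]]
side [ 63  99 180] [ 66 111 171]
side [282 242  30  42 717] ((481.9673767089844, 274.73828125), (50.88071823120117, 153.18588256835938), 28.107929229736328) [[423.0, 330.0], [496.0, 195.0], [540.0, 219.0], [468.0, 354.0]]
side [338 171  60  57 668] ((519.6942138671875, -121.64744567871094), (87.95548248291016, 347.1701965332031), 13.990235328674316) [[435.0, 36.0], [519.0, -301.0], [604.0, -279.0], [520.0, 57.0]]
```

View pics/c1.png

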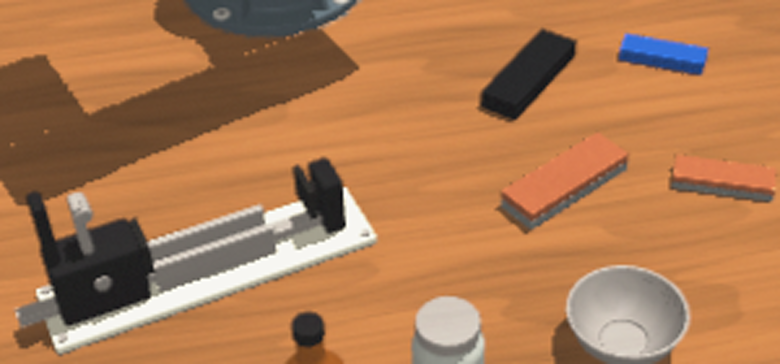

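The crop shows the large stone at scene (367,219), grey below and red-brown above. The holder's board corners are at about (294,241), (173,285), (283.5,222) and (165,261), with the head at the left and the sliding jaw at the right.

```bash
python3 - <<'E'
from h import *
P=plane("scene",[(294.2,241.5),(173.1,285.4),(283.5,222.3),(164.6,260.8)],.012);print(P.round(3))
from scipy.optimize import least_squares
# board corners order: (+x,+y),(+x,-y),(-x,+y),(-x,-y)
B=np.array([(.045,.175),(.045,-.175),(-.045,.175),(-.045,-.175)])
def f(q):
    c,s=np.cos(q[2]),np.sin(q[2]);return (B@np.array([[c,s],[-s,c]])+q[:2]-P[:,:2]).ravel()
r=least_squares(f,[.5,-.1,.3]);print(r.x,r.fun.round(4))
# tip checks: IK aside, tool axes
p,R=tool();print(p,R.round(3))
E
```

```text
[[ 0.528  0.049  0.012]
 [ 0.616 -0.283  0.012]
 [ 0.444  0.032  0.012]
 [ 0.523 -0.306  0.012]]
[ 0.52754265 -0.12710348  0.243978  ] [ 0.0013  0.0049 -0.0022 -0.0031 -0.0021  0.0002  0.0029 -0.002 ]
[ 0.24300546 -0.49311539  0.21824191] [[ 0.897  0.442 -0.   ]
 [ 0.442 -0.897  0.001]
 [ 0.    -0.001 -1.   ]]
```

Emit:
move_arm(
  steps="0.9 -0.9 -0.5 0 93;0.9 -1 -0.5 0 93;0.9 -1 -0.5 0 93;0.9 -1 -0.5 0 93;0.9 -1 -0.5 0 93;1 -1 0 0 93;1 -1 0 0 93;1 -1 0 0 93;1 -1 0 0 93;1 -1 0 0 93;0 0 0 0 93;0 0 0 0 93",
)

```text
time_s: 1.35
eef_pos: [0.3675, -0.1005, 0.2936]
tool_rot: [0.0, 0.974, 0.228, -0.0]
force: [-0.7, -0.7, -0.6]
grip_width: 0.0929
grasp_force: 0.0
```

```bash
python3 - <<'E'
from h import *
import cell; print(getattr(cell,"hold_point_z",None),[x for x in dir(cell) if x[0]!="_"])
p,R=tool();np.savez("w1.npz",p=p,R=R);im=capture("wrist");cv2.imwrite("pics/w1.png",im[:,:,::-1]);print(p,observe()["time_s"])
E
```

```text
0.0188 ['IKError', 'camera_model', 'capture', 'hand_in', 'hold_point_z', 'observe']
[ 0.36751734 -0.10047777  0.29358828] 1.4
```

View pics/w1.png

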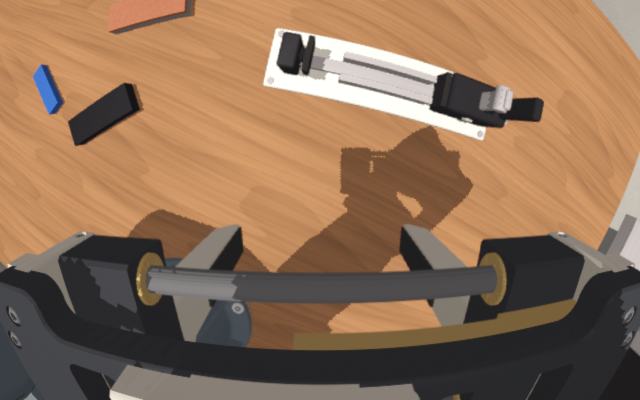

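The wrist view shows the board corners at (264,85), (277,29) and (485,138). The trigger's cross-bar is at (497,98) and the stone is at the top left.

```bash
python3 - <<'E'
from h import *
from scipy.optimize import least_squares
d=np.load("w1.npz");p,R=d["p"],d["R"]
P=wray([(277,28.5),(264,86),(485.5,139)],p,R,.012)
S=plane("scene",[(294.2,241.5),(173.1,285.4),(283.5,222.3),(164.6,260.8)],.012)
B=np.array([(.045,.175),(-.045,.175),(-.045,-.175)]);B2=np.array([(.045,.175),(.045,-.175),(-.045,.175),(-.045,-.175)])
def f(q,B,P):
    c,s=np.cos(q[2]),np.sin(q[2]);return (B@np.array([[c,s],[-s,c]])+q[:2]-P[:,:2]).ravel()
r=least_squares(lambda q:f(q,B,P),[.5,-.1,.3]);print(r.x,r.fun.round(4))
r=least_squares(lambda q:np.r_[2*f(q,B,P),f(q,B2,S)],[.5,-.1,.3]);print(r.x)
t=np.array([.484,.273,.1]);print("tool delta units",R.T@(t-p)/.03)
E
```

```text
[ 0.52537882 -0.13242379  0.26171847] [ 0.0006  0.0006 -0.0005 -0.0006 -0.0001 -0.0001]
[ 0.52580067 -0.13116064  0.25869414]
tool delta units [ 9.00972307 -9.42972728  6.45022773]
```

Emit:
move_arm(
  steps="0.9 -0.94 0 0 93;0.9 -0.94 0 0 93;0.9 -0.94 0 0 93;0.9 -0.94 0 0 93;0.9 -0.94 0 0 93;0.9 -0.94 0 0 93;0.9 -0.94 0 0 93;0.9 -0.94 0 0 93;0.9 -0.94 0 0 93;0.9 -0.94 0 0 93;0 0 0 -1 93;0 0 0 -1 93",
)

```text
time_s: 2.6
eef_pos: [0.486, 0.2705, 0.2928]
tool_rot: [0.0, 0.95, 0.312, -0.001]
force: [0.0, -0.3, -0.1]
grip_width: 0.0929
grasp_force: 0.0
```

Emit:
move_arm(
  steps="0 0 0 -1 93;0 0 0 -1 93;0 0 0 -1 93;0 0 0 -1 93;0 0 0 -1 93;0 0 0 -1 93;0 0 0 -1 93;0 0 0 -1 93;0 0 0 -1 93;0 0 0 -1 93;0 0 0 -1 93;0 0 0 -1 93",
)

```text
time_s: 3.8
eef_pos: [0.4861, 0.2695, 0.2933]
tool_rot: [-0.0, 0.667, 0.745, -0.0]
force: [0.3, -0.1, -0.2]
grip_width: 0.0931
grasp_force: 0.0
```

Emit:
move_arm(
  steps="0 0 0.5 -1 93;0 0 0.5 -1 93;0 0 0.5 -1 93;0 0 0.5 -1 93;0 0 0.5 -0.3 93;0 0 0 0 93;0 0 0 0 93",
)

```text
time_s: 4.5
eef_pos: [0.4858, 0.2702, 0.2189]
tool_rot: [-0.0, 0.518, 0.855, -0.0]
force: [-0.2, 0.6, -0.6]
grip_width: 0.0932
grasp_force: 0.0
```

```bash
python3 - <<'E'
from h import *
p,R=tool();np.savez("w2.npz",p=p,R=R);im=capture("wrist");cv2.imwrite("pics/w2.png",im[:,:,::-1]);print(p,R.round(3))
c=[(.484+a*np.cos(.489)-b*np.sin(.489),.273+a*np.sin(.489)+b*np.cos(.489),.025) for a in(-.025,.025) for b in(-.075,.075)]
print(wproj(c,p,R).round())
E
```

```text
[0.48577491 0.27023776 0.21885806] [[-0.463  0.886 -0.   ]
 [ 0.886  0.463 -0.   ]
 [-0.    -0.    -1.   ]]
[[300. 234.]
 [298. 111.]
 [341. 233.]
 [341. 110.]]
```

View pics/w2.png

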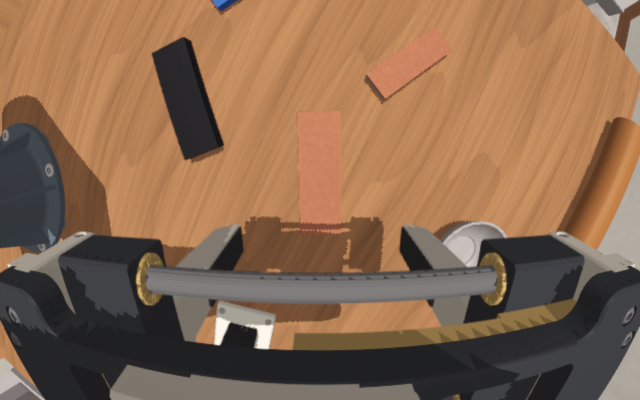

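```bash
python3 - <<'E'
from h import *
d=np.load("w2.npz");p,R=d["p"],d["R"]
b=plane("scene",[(391,268)],.05)[0]; print(b,R.T@(b-p), plane("side",[(241,217)],.05))
P=wray([(298,111),(341,111),(301,233),(342,233)],p,R,.025);print(P.round(4),P.mean(0))
E
```

```text
[0.71116164 0.26721642 0.05      ] [-0.10699327  0.19844054  0.16880505] [[0.71636851 0.2629216  0.05      ]]
[[0.4272 0.3271 0.025 ]
 [0.471  0.35   0.025 ]
 [0.4974 0.1963 0.025 ]
 [0.5426 0.22   0.025 ]] [0.48457408 0.27332846 0.025     ]
```

Emit:
move_arm(
  steps="0.1 0 0.5 0 80;0 0 0.8 0 80;0 0 0.8 0 80;0 0 0.8 0 80;0 0 0.8 0 80;0 0 0.8 0 80;0 0 0 0 80;0 0 0 0 80",
)

```text
time_s: 5.35
eef_pos: [0.4843, 0.274, 0.0847]
tool_rot: [0.0, 0.517, 0.856, 0.0]
force: [-0.2, -0.6, -0.1]
grip_width: 0.0802
grasp_force: 0.0
```

Emit:
move_arm(
  steps="0 0 0.7 0 80;0 0 0.7 0 80;0 0 0.7 0 80;0 0 0.5 0 80;0 0 0 0 80;0 0 0 0 40;0 0 0 0 40;0 0 0 0 40;0 0 0 0 40;0 0 0 0 40;0 0 0 0 40;0 0 0 0 40",
)

```text
time_s: 6.55
eef_pos: [0.4831, 0.2737, 0.0061]
tool_rot: [-0.0, 0.517, 0.856, -0.001]
force: [-4.2, -1.8, 6.7]
grip_width: 0.0499
grasp_force: 30.0
```

Emit:
move_arm(
  steps="0 0 -0.3 0 40;0 0 -0.7 0 40;0 0 -0.7 0 40;0 0 -0.7 0 40;0 0 -0.7 0 40;0 0 -0.7 0 40;0 0 -0.7 0 40;0 0 0 0 40;0 0 0 0 40",
)

```text
time_s: 7.45
eef_pos: [0.4834, 0.2739, 0.1403]
tool_rot: [0.0, 0.517, 0.856, -0.0]
force: [1.1, 0.2, -4.7]
grip_width: 0.0497
grasp_force: 30.0
```

```bash
python3 - <<'E'
from h import *
p,R=tool();s=observe();print(p,R.round(3),s["grip_width"],s["grasp_force"],s["force"],s["joint_positions"])
yaw=.261;h=np.array([.5255,-.132,0]);y=np.array([-np.sin(yaw),np.cos(yaw),0])
t=h+y*.026;t[2]=p[2];print(t,R.T@(t-p)/.03, "toolx angle",np.degrees(np.arctan2(R[1,0],R[0,0])))
E
```

```text
[0.48341998 0.27386193 0.14031417] [[-0.465  0.885  0.   ]
 [ 0.885  0.465 -0.   ]
 [-0.    -0.    -1.   ]] 0.049730449904415955 29.976312071084976 [ 1.11007893  0.16041524 -4.73196207] [ 4.31642477e-01  4.53869457e-01  1.71103502e+00 -8.08336036e-06
  9.76688537e-01 -5.22880461e-02]
[ 0.51879078 -0.10688056  0.14031417] [-1.17826339e+01 -4.86124377e+00  8.20507423e-05] toolx angle 117.72743581517786
```

Emit:
move_arm(
  steps="-0.5 -0.2 0 0 40;-0.9 -0.4 0 0 40;-1 -0.4 0 0 40;-1 -0.4 0 0 40;-1 -0.4 0 0 40;-1 -0.4 0 0 40;-1 -0.4 0 0 40;-1 -0.4 0 0 40;-1 -0.4 0 0 40;-1 -0.4 0 0 40;-0.9 -0.4 0 0 40;-0.8 -0.4 0 0 40",
)

```text
time_s: 8.65
eef_pos: [0.5154, -0.087, 0.1394]
tool_rot: [-0.001, 0.517, 0.856, -0.0]
force: [0.7, 0.1, -4.4]
grip_width: 0.0495
grasp_force: 30.0
```

Emit:
move_arm(
  steps="-0.4 -0.3 0 0 40;-0.3 -0.3 0 0 40;0 0 0 0.8 40;0 0 0 0.8 40;0 0 0 0.9 40;0 0 0 0 40;0 0 0 0 40",
)

```text
time_s: 9.35
eef_pos: [0.5099, -0.1117, 0.1404]
tool_rot: [-0.0, 0.606, 0.795, -0.0]
force: [0.2, -1.5, -4.5]
grip_width: 0.0497
grasp_force: 30.0
```

```bash
python3 - <<'E'
from h import *
p,R=tool();np.savez("w3.npz",p=p,R=R);im=capture("wrist")[:,:,::-1].copy();cv2.imwrite("pics/w3.png",im)
s=capture("scene")[:,:,::-1].copy();cv2.imwrite("pics/s3.png",s)
yaw=.261;h=np.array([.5255,-.132,0]);c,si=np.cos(yaw),np.sin(yaw);A=np.array([[c,-si,0],[si,c,0],[0,0,1]])
t=h+A@np.array([0,.026,0]);t[2]=p[2];print(p,R.T@(t-p)/.03,"toolx",np.degrees(np.arctan2(R[1,0],R[0,0])))
M=np.array([(x,y,.012) for x in(-.045,.045) for y in(-.175,.175)]+[(x,y,.09) for x in(-.026,.026) for y in(-.16,-.068)]+[(x,y,.085) for x in(-.023,.023) for y in(.141,.165)]+[(x,y,.05) for x in(-.02,.02) for y in(-.06,.07)])
for q,im,pr in((0,im,lambda X:wproj(X,p,R)),(1,s,lambda X:proj("scene",X))):
    for i,u in enumerate(pr(M@A.T+h)): cv2.circle(im,tuple(int(round(v*8)) for v in u),12,[(0,0,255),(0,255,0),(255,0,0),(255,0,255)][i//4],-1,shift=3)
a=cv2.resize(im[100:400,130:510],(570,450)); b=cv2.resize(s[200:300,140:310],(510,300))
cv2.imwrite("pics/o3.png",im);cv2.imwrite("pics/o3s.png",cv2.resize(s[195:305,140:320],None,fx=4.2,fy=4.2,interpolation=2))
E
```

```text
[ 0.50989325 -0.11165582  0.14039865] [ 7.48193525e-02  3.28178581e-01 -1.27810595e-04] toolx 105.37926806050122
```

View pics/o3.png

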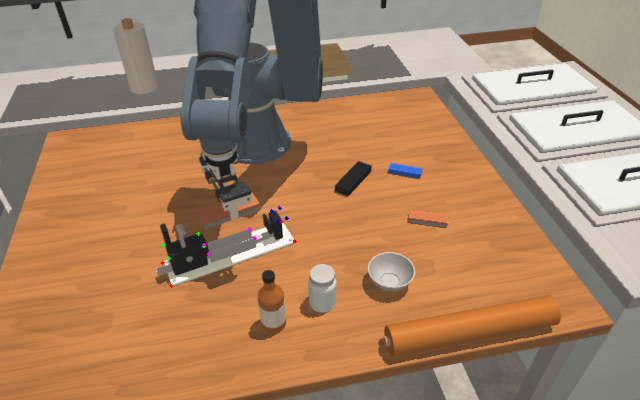

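View pics/o3s.png

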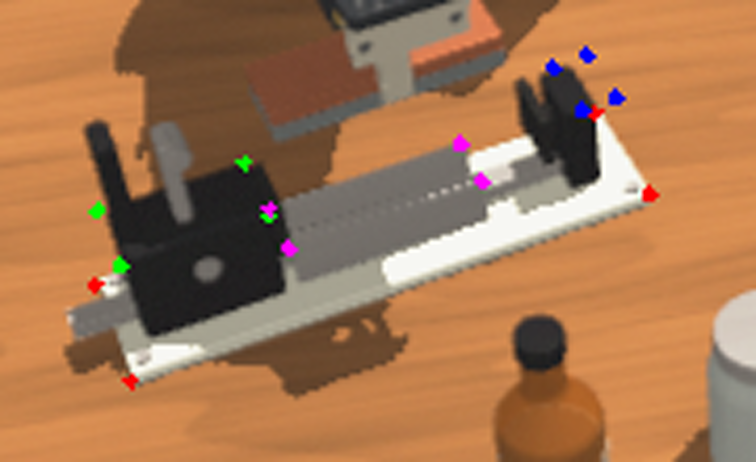

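The first picture is the scene view again because of a variable slip. The overlay fits the board and the fixed face, and the jaw seems about 8 mm short of fully open. I'll check against the wrist image next.

```bash
python3 - <<'E'
from h import *
d=np.load("w3.npz");p,R=d["p"],d["R"];im=cv2.imread("pics/w3.png")
yaw=.261;h=np.array([.5255,-.132,0]);c,si=np.cos(yaw),np.sin(yaw);A=np.array([[c,-si,0],[si,c,0],[0,0,1]])
M=np.array([(x,.175,.012) for x in(-.045,.045)]+[(x,y,.085) for x in(-.023,.023) for y in(.141,.165)]+[(x,.07,.05) for x in(-.02,.02)])
u=wproj(M@A.T+h,p,R);print(u.round())
for i,v in enumerate(u): cv2.circle(im,tuple(int(round(w*8)) for w in v),10,[(0,0,255),(255,0,0),(255,0,0),(255,0,255)][i//2],-1,shift=3)
cv2.imwrite("pics/o4.png",cv2.resize(im[0:260,190:450],None,fx=2.3,fy=2.3,interpolation=2))
E
```

```text
[[284.  34.]
 [379.  36.]
 [302.  52.]
 [303.  21.]
 [367.  53.]
 [367.  22.]
 [308. 145.]
 [356. 146.]]
```

View pics/o4.png

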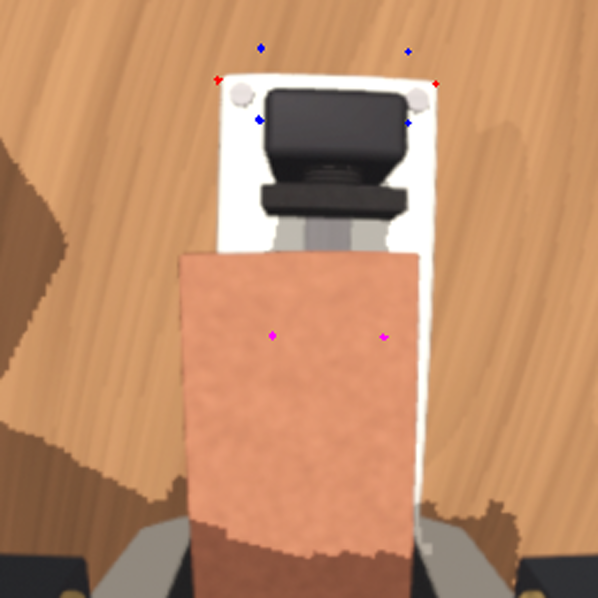

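The wrist view agrees with the lateral pose to about 1 mm. The sliding jaw stands about 12 mm closed, with the pad face near y = 0.113. Putting the stone centre at y = 0.026 suits that.

Emit:
move_arm(
  steps="0.1 0.33 0 0 40;0 0 0.5 0 40;0 0 0.5 0 40;0 0 0.5 0 40;0 0 0.3 0 40;0 0 0.3 0 40;0 0 0.3 0 40;0 0 0.3 0 40;0 0 0 0 40;0 0 0 0 40",
)

```text
time_s: 10.45
eef_pos: [0.5192, -0.1065, 0.0597]
tool_rot: [-0.0, 0.607, 0.795, 0.0]
force: [-0.5, -0.6, -4.4]
grip_width: 0.0496
grasp_force: 30.0
```

Emit:
move_arm(
  steps="0 0 0.05 0 40;0 0 0.04 0 40;0 0 0.03 0 40;0 0 0 0 40;0 0 0 0 40",
)

```text
time_s: 10.95
eef_pos: [0.5191, -0.1065, 0.0561]
tool_rot: [0.0, 0.607, 0.795, 0.0]
force: [0.8, -0.6, -3.8]
grip_width: 0.0497
grasp_force: 30.0
```

Emit:
move_arm(
  steps="0 0 0.03 0 40;0 0 0 0 40;0 0 0 0 40",
)

```text
time_s: 11.25
eef_pos: [0.5191, -0.1065, 0.0561]
tool_rot: [0.0, 0.607, 0.795, -0.0]
force: [-5.0, 0.7, 7.9]
grip_width: 0.0497
grasp_force: 30.0
```

Contact: z has stopped and the force has reversed. I'll open and rise.

Emit:
move_arm(
  steps="0 0 0 0 60;0 0 0 0 66;0 0 0 0 72;0 0 0 0 76;0 0 0 0 76;0 0 -0.5 0 76;0 0 -0.7 0 76;0 0 -0.9 0 76;0 0 -1 0 76;0 0 -1 0 76;0 0 -1 0 76;0 0 0 0 76",
)

```text
time_s: 12.45
eef_pos: [0.5207, -0.1069, 0.2119]
tool_rot: [0.003, 0.607, 0.795, 0.001]
force: [0.5, 0.5, -1.0]
grip_width: 0.0761
grasp_force: 0.0
```

```bash
python3 - <<'E'
from h import *
p,R=tool();print(p,observe()["grip_width"]);np.savez("w5.npz",p=p,R=R);im=capture("wrist")[:,:,::-1].copy();cv2.imwrite("pics/w5.png",im)
yaw=.261;h=np.array([.5255,-.132,0]);c,si=np.cos(yaw),np.sin(yaw);A=np.array([[c,-si,0],[si,c,0],[0,0,1]])
M=np.array([(x,y,.075) for x in(-.025,.025) for y in(-.049,.101)]+[(x,.175,.012) for x in(-.045,.045)])
for i,v in enumerate(wproj(M@A.T+h,p,R)): print(v.round());cv2.circle(im,tuple(int(round(w*8)) for w in v),10,(255,0,0),-1,shift=3)
t=h+A@np.array([0,-.140,0]);t[2]=p[2];print("to trigger",t,R.T@(t-p)/.03)
cv2.imwrite("pics/o5.png",cv2.resize(im[0:300,190:450],None,fx=2,fy=2,interpolation=2))
E
```

```text
[ 0.52071285 -0.10688335  0.21186363] 0.07614226603130321
[294. 255.]
[292. 111.]
[340. 255.]
[344. 111.]
[280.  51.]
[357.  52.]
to trigger [ 0.56162655 -0.26725854  0.21186363] [-5.51631439 -0.08878881  0.01783722]
```

View pics/o5.png

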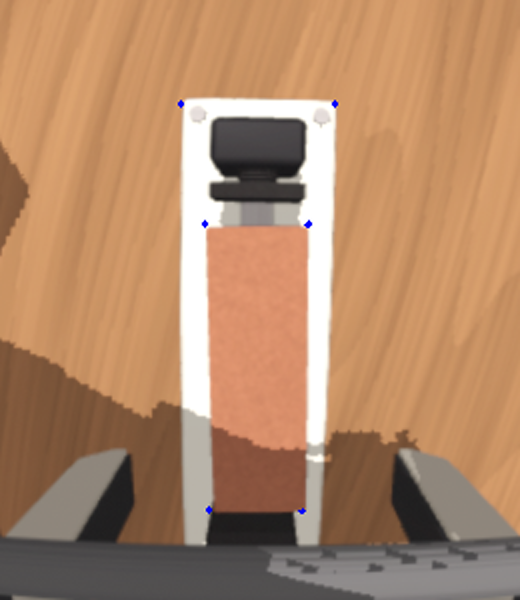

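The stone lies on the rails, centred as predicted with its ends at crop rows 225 and 511, clear of both jaws. On to the trigger.

Emit:
move_arm(
  steps="-0.9 0 0 0 85;-0.9 0 0 0 85;-0.9 0 0 0 85;-0.9 0 0 0 85;-0.9 0 0 0 85;-0.95 -0.09 0 0 85;0 0 0 1 85;0 0 0 1 85;0 0 0 1 85;0 0 0 1 85;0 0 0 1 85;0 0 0 1 85",
)

```text
time_s: 13.7
eef_pos: [0.5589, -0.2647, 0.2065]
tool_rot: [-0.001, 0.793, 0.609, -0.0]
force: [0.7, -0.5, 0.1]
grip_width: 0.0848
grasp_force: 0.0
```

Emit:
move_arm(
  steps="0 0 0 1 85;0 0 0 1 85;0 0 0 1 85;0 0 0 1 85;0 0 0 1 85;0 0 0 1 85;0 0 0 1 85;0 0 0 1 85;0 0 0 1 85;0 0 0 1 85;0 0 0 1 85;0 0 0 1 85",
)

```text
time_s: 14.9
eef_pos: [0.5589, -0.2647, 0.2065]
tool_rot: [-0.001, 0.991, 0.131, -0.001]
force: [0.2, 0.7, 0.0]
grip_width: 0.085
grasp_force: 0.0
```

```bash
python3 - <<'E'
from h import *
d=np.load("w5.npz");P=wray([(190+184/2,98/2),(190+335/2,97/2)],d["p"],d["R"],.012);print("corners",P.round(4))
p,R=tool();print(p,R.round(3))
yaw=.261;h=np.array([.5255,-.132,0]);c,si=np.cos(yaw),np.sin(yaw);A=np.array([[c,-si,0],[si,c,0],[0,0,1]])
print((A@[-.045,.175,0]+h),(A@[.045,.175,0]+h)); print("in holder",A.T@(p-h),"toolx",np.degrees(np.arctan2(R[1,0],R[0,0])))
im=capture("scene")[:,:,::-1];w=capture("wrist")[:,:,::-1];cv2.imwrite("pics/w6.png",w)
cv2.imwrite("pics/c6.png",np.hstack([cv2.resize(im[150:300,120:300],(432,360),interpolation=2),cv2.resize(w[130:350,200:440],(360,330))[:, :].copy() if 0 else cv2.resize(w[130:370,200:440],(360,360))]))
E
```

```text
corners [[0.4373 0.0291 0.012 ]
 [0.5224 0.053  0.012 ]]
[ 0.55890399 -0.26465443  0.20647034] [[ 0.966  0.259 -0.002]
 [ 0.259 -0.966  0.001]
 [-0.002 -0.002 -1.   ]]
[0.43686585 0.02546107 0.        ] [0.52381777 0.04868528 0.        ]
in holder [-0.00195837 -0.13678154  0.20647034] toolx 15.021505857983309
```

View pics/c6.png

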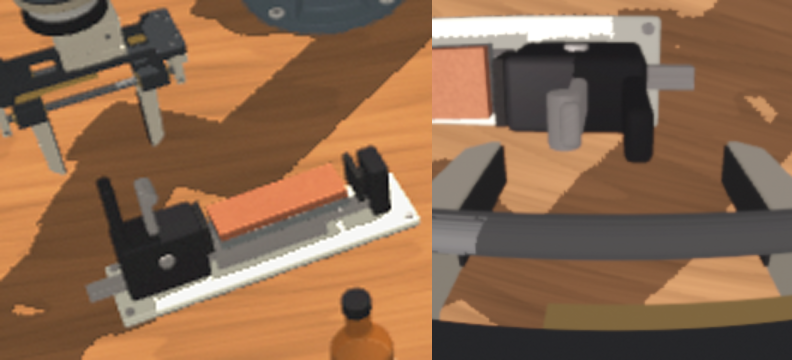

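The fingers straddle the trigger and grip. The grip's rear edge is at crop x = 652 and the trigger's front at 548, between the finger faces at 505 and 725. I'll descend to the cross-bar height.

Emit:
move_arm(
  steps="0 0 0.5 0 85;0 0 0.6 0 85;0 0 0.6 0 85;0 0 0.6 0 85;0 0 0.55 0 85;0 0 0 0 85;0 0 0 0 78;0 0 0 0 72;0 0 0 0 68;0 0 0 0 64;0 0 0 0 64",
)

```text
time_s: 16.1
eef_pos: [0.5593, -0.2637, 0.1234]
tool_rot: [-0.001, 0.991, 0.133, -0.0]
force: [-2.3, 9.0, 5.9]
grip_width: 0.0645
grasp_force: 4.5
```

Emit:
move_arm(
  steps="0 0 0 0 58;0 0 0 0 52;0 0 0 0 47;0 0 0 0 43;0 0 0 0 43",
)

```text
time_s: 16.6
eef_pos: [0.5592, -0.2636, 0.1233]
tool_rot: [-0.001, 0.991, 0.133, -0.0]
force: [-3.3, 9.8, 6.2]
grip_width: 0.0438
grasp_force: 4.5
```

Emit:
move_arm(
  steps="0 0 0 0 40;0 0 0 0 38;0 0 0 0 38",
)

```text
time_s: 16.9
eef_pos: [0.5593, -0.2643, 0.1232]
tool_rot: [-0.0, 0.991, 0.133, -0.0]
force: [-2.2, 4.5, 3.6]
grip_width: 0.0383
grasp_force: 6.4
```

Emit:
move_arm(
  steps="0 0 0 0 60;0 0 0 0 78;0 0 0 0 80;0 0 0 0 80;0 0 0 0 72;0 0 0 0 66;0 0 0 0 60;0 0 0 0 54;0 0 0 0 54",
)

```text
time_s: 17.8
eef_pos: [0.5591, -0.2638, 0.1228]
tool_rot: [-0.001, 0.991, 0.133, -0.0]
force: [-1.8, 8.8, 5.9]
grip_width: 0.0547
grasp_force: 4.5
```

Emit:
move_arm(
  steps="0 0 0 0 50;0 0 0 0 46;0 0 0 0 42;0 0 0 0 39;0 0 0 0 38;0 0 0 0 38",
)

```text
time_s: 18.4
eef_pos: [0.5591, -0.2643, 0.1226]
tool_rot: [-0.001, 0.991, 0.133, -0.0]
force: [-0.7, 5.1, 2.9]
grip_width: 0.0387
grasp_force: 6.5
```

Emit:
move_arm(
  steps="0 0 0 0 60;0 0 0 0 78;0 0 0 0 80;0 0 0 0 80;0 0 0 0 72;0 0 0 0 68;0 0 0 0 64;0 0 0 0 64",
)

```text
time_s: 19.2
eef_pos: [0.559, -0.2638, 0.1224]
tool_rot: [-0.001, 0.991, 0.132, -0.001]
force: [-1.2, 8.3, 1.3]
grip_width: 0.0645
grasp_force: 4.4
```

Emit:
move_arm(
  steps="0 0 0 0 60;0 0 0 0 57;0 0 0 0 54;0 0 0 0 54",
)

```text
time_s: 19.6
eef_pos: [0.5589, -0.2636, 0.1226]
tool_rot: [-0.001, 0.991, 0.133, -0.001]
force: [-3.0, 9.6, 4.3]
grip_width: 0.0545
grasp_force: 5.1
```

Emit:
move_arm(
  steps="0 0 0 0 51;0 0 0 0 49;0 0 0 0 49",
)

```text
time_s: 19.9
eef_pos: [0.5588, -0.2635, 0.1226]
tool_rot: [-0.001, 0.991, 0.133, -0.001]
force: [-3.6, 9.8, 5.6]
grip_width: 0.0493
grasp_force: 5.2
```

Emit:
move_arm(
  steps="0 0 0 0 47;0 0 0 0 45;0 0 0 0 45",
)

```text
time_s: 20.2
eef_pos: [0.5588, -0.2636, 0.1226]
tool_rot: [-0.001, 0.991, 0.133, -0.001]
force: [-3.5, 10.8, 4.8]
grip_width: 0.045
grasp_force: 5.2
```

Emit:
move_arm(
  steps="0 0 0 0 43;0 0 0 0 41;0 0 0 0 41",
)

```text
time_s: 20.5
eef_pos: [0.5587, -0.2635, 0.1226]
tool_rot: [-0.001, 0.991, 0.133, -0.001]
force: [-3.7, 9.9, 3.7]
grip_width: 0.0412
grasp_force: 5.2
```

The pushing force has risen by about 1.5 N, so the jaw is now sliding the stone. I'll make finer steps from here.

Emit:
move_arm(
  steps="0 0 0 0 39;0 0 0 0 38;0 0 0 0 38",
)

```text
time_s: 20.8
eef_pos: [0.559, -0.2643, 0.1225]
tool_rot: [-0.001, 0.991, 0.133, -0.001]
force: [-2.1, 4.3, 0.9]
grip_width: 0.0385
grasp_force: 8.2
```

Emit:
move_arm(
  steps="0 0 0 0 60;0 0 0 0 78;0 0 0 0 80;0 0 0 0 80;0 0 0 0 74;0 0 0 0 70;0 0 0 0 67;0 0 0 0 64;0 0 0 0 64",
)

```text
time_s: 21.7
eef_pos: [0.559, -0.2637, 0.1226]
tool_rot: [-0.001, 0.991, 0.132, -0.0]
force: [-2.3, 8.9, 3.3]
grip_width: 0.0641
grasp_force: 4.6
```

Emit:
move_arm(
  steps="0 0 0 0 62;0 0 0 0 60;0 0 0 0 60",
)

```text
time_s: 22.0
eef_pos: [0.5589, -0.2634, 0.1227]
tool_rot: [-0.001, 0.991, 0.133, -0.001]
force: [-3.7, 9.7, 5.6]
grip_width: 0.0604
grasp_force: 5.3
```

Emit:
move_arm(
  steps="0 0 0 0 58;0 0 0 0 57;0 0 0 0 57",
)

```text
time_s: 22.3
eef_pos: [0.5589, -0.2635, 0.1228]
tool_rot: [-0.001, 0.991, 0.133, -0.001]
force: [-3.4, 10.5, 6.0]
grip_width: 0.0572
grasp_force: 5.4
```

Emit:
move_arm(
  steps="0 0 0 0 55;0 0 0 0 54;0 0 0 0 54",
)

```text
time_s: 22.6
eef_pos: [0.5589, -0.2635, 0.1228]
tool_rot: [-0.001, 0.991, 0.133, -0.001]
force: [-4.6, 9.7, 5.8]
grip_width: 0.0542
grasp_force: 5.3
```

Emit:
move_arm(
  steps="0 0 0 0 52;0 0 0 0 51;0 0 0 0 51",
)

```text
time_s: 22.9
eef_pos: [0.5589, -0.2635, 0.1228]
tool_rot: [-0.001, 0.991, 0.133, -0.001]
force: [-4.2, 9.6, 6.8]
grip_width: 0.0516
grasp_force: 5.3
```

Emit:
move_arm(
  steps="0 0 0 0 49;0 0 0 0 48;0 0 0 0 48",
)

```text
time_s: 23.2
eef_pos: [0.5589, -0.2635, 0.1228]
tool_rot: [-0.001, 0.991, 0.133, -0.001]
force: [-4.6, 9.2, 7.4]
grip_width: 0.0484
grasp_force: 5.3
```

Emit:
move_arm(
  steps="0 0 0 0 46;0 0 0 0 45;0 0 0 0 45",
)

```text
time_s: 23.5
eef_pos: [0.5589, -0.2635, 0.1228]
tool_rot: [-0.001, 0.991, 0.133, -0.001]
force: [-4.7, 9.4, 6.0]
grip_width: 0.0453
grasp_force: 5.3
```

Emit:
move_arm(
  steps="0 0 0 0 43;0 0 0 0 42;0 0 0 0 42",
)

```text
time_s: 23.8
eef_pos: [0.5588, -0.2634, 0.1227]
tool_rot: [-0.001, 0.991, 0.133, -0.001]
force: [-3.5, 11.1, 6.8]
grip_width: 0.0424
grasp_force: 5.6
```

Emit:
move_arm(
  steps="0 0 0 0 40;0 0 0 0 39;0 0 0 0 38;0 0 0 0 38",
)

```text
time_s: 24.2
eef_pos: [0.559, -0.2642, 0.1227]
tool_rot: [-0.001, 0.991, 0.133, -0.0]
force: [-2.3, 5.1, 3.2]
grip_width: 0.0387
grasp_force: 11.0
```

Emit:
move_arm(
  steps="0 0 0 0 60;0 0 0 0 78;0 0 0 0 80;0 0 0 0 80;0 0 0 0 74;0 0 0 0 70;0 0 0 0 68;0 0 0 0 66;0 0 0 0 66",
)

```text
time_s: 25.1
eef_pos: [0.5591, -0.2641, 0.1225]
tool_rot: [-0.001, 0.991, 0.132, -0.0]
force: [-1.1, 5.8, 1.4]
grip_width: 0.0665
grasp_force: 3.6
```

Emit:
move_arm(
  steps="0 0 0 0 64;0 0 0 0 63;0 0 0 0 63",
)

```text
time_s: 25.4
eef_pos: [0.5589, -0.2635, 0.1226]
tool_rot: [-0.001, 0.991, 0.133, -0.001]
force: [-2.7, 10.7, 4.8]
grip_width: 0.0636
grasp_force: 5.2
```

Emit:
move_arm(
  steps="0 0 0 0 61;0 0 0 0 60;0 0 0 0 60",
)

```text
time_s: 25.7
eef_pos: [0.5588, -0.2629, 0.1226]
tool_rot: [-0.002, 0.991, 0.133, -0.001]
force: [-3.7, 11.9, 6.6]
grip_width: 0.0604
grasp_force: 6.9
```

Emit:
move_arm(
  steps="0 0 0 0 59;0 0 0 0 58.5;0 0 0 0 58.5",
)

```text
time_s: 26.0
eef_pos: [0.5587, -0.2628, 0.1226]
tool_rot: [-0.002, 0.991, 0.133, -0.001]
force: [-3.7, 13.0, 7.2]
grip_width: 0.0585
grasp_force: 7.2
```

Emit:
move_arm(
  steps="0 0 0 0 57.5;0 0 0 0 57;0 0 0 0 57",
)

```text
time_s: 26.3
eef_pos: [0.5587, -0.2627, 0.1226]
tool_rot: [-0.002, 0.991, 0.133, -0.001]
force: [-5.1, 13.7, 7.1]
grip_width: 0.0567
grasp_force: 7.5
```

Emit:
move_arm(
  steps="0 0 0 0 56;0 0 0 0 56",
)

```text
time_s: 26.5
eef_pos: [0.5587, -0.2626, 0.1227]
tool_rot: [-0.002, 0.991, 0.133, -0.001]
force: [-4.6, 14.4, 7.4]
grip_width: 0.056
grasp_force: 7.7
```

Emit:
move_arm(
  steps="0 0 0 0 55;0 0 0 0 54;0 0 0 0 54;0 0 0 0 54",
)

```text
time_s: 26.9
eef_pos: [0.5586, -0.2625, 0.1226]
tool_rot: [-0.002, 0.991, 0.133, -0.001]
force: [-4.4, 16.1, 8.5]
grip_width: 0.0545
grasp_force: 8.1
```

The trigger force is about 16.5 N, which gives roughly 20 N of grip. I'll let the trigger go gently and withdraw upwards.

Emit:
move_arm(
  steps="0 0 0 0 60;0 0 0 0 66;0 0 0 0 72;0 0 0 0 80;0 0 0 0 85;0 0 0 0 85;0 0 -0.5 0 85;0 0 -0.8 0 85;0 0 -0.9 0 85;0 0 -0.9 0 85;0 0 -0.9 0 85;0 0 0 0 85",
)

```text
time_s: 28.1
eef_pos: [0.5608, -0.2658, 0.2478]
tool_rot: [0.002, 0.991, 0.133, 0.003]
force: [0.6, -0.3, 0.5]
grip_width: 0.0849
grasp_force: 0.0
```

```bash
python3 - <<'E'
from h import *
s=observe();print(s["force"],s["grip_width"],s["eef_pos"])
im=capture("scene")[:,:,::-1].copy();cv2.imwrite("pics/s7.png",im)
def red(im):
    b,g,r=[im[:,:,i].astype(int) for i in range(3)]
    m=((r>90)&(b>0.33*r)&(r>g*1.7)).astype(np.uint8);m[:215]=0;m[270:]=0;m[:,:180]=0;m[:,300:]=0
    k,l,st,_=cv2.connectedComponentsWithStats(m);i=1+np.argmax(st[1:,4]);v,u=np.where(l==i);return st[i],np.c_[u,v]
yaw=.26;h=np.array([.5255,-.130,0]);c,si=np.cos(yaw),np.sin(yaw);A=np.array([[c,-si,0],[si,c,0],[0,0,1]])
st,uv=red(im);P=((plane("scene",uv,.075)-h)@A);r=cv2.minAreaRect((P[:,:2]*1000).astype(np.float32));print(st,r)
E
```

```text
[ 0.63034088 -0.28347285  0.45384019] 0.08486308580681574 [ 0.56078729 -0.26578674  0.24775349]
[204 220  59  29 676] ((3.187013626098633, 16.504013061523438), (150.06040954589844, 57.84977340698242), 89.6944580078125)
```

```bash
python3 -c "
from cell import *
print(hand_in())"
```

```text
the job is handed in; nothing more can be done
None
```

The stone is on the rails against the fixed jaw, clamped by the trigger alone to about 20 N at the last squeeze (estimated from the trigger force; about 15 N should remain after release). I opened the gripper, backed off and handed the job in; the grip was not measured after release, and no verdict came back.

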